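Index the pill carousel to its green mark and load it

TASK

Push the orange plunger knob so that the pill carousel turns the shorter way round to the green tab, feeling for the hidden catch near it until the plunger drops in and locks the turntable; be gentle, the catch bends if the turntable or its knob is loaded with more than about 30 N, so push the knob rather than gripping it. With the carousel locked, stand the white bottle with the orange band upright in the turntable's blue cup, lowering it in rather than dropping it. Leave the other bottles where they are.

Things in the scene. Friction and masses are not known exactly. Their poses are not given: they have to be found in the camera images.
- housing: round white drum, 290 mm across and 40 mm high (a 300 mm grey foot ring), fixed to the counter, carrying the turntable. Origin: centre of its underside, on the turntable's vertical axis. z up; its yaw varies a little. The green and red tabs lie on its +y and -y sides, either way round
- carousel (a joint): angle of the turntable (rad), counter-clockwise from above, from the housing's +x axis to the plunger; endless, not wrapped (counts on past pi and 2 pi). Starts within 0.9 rad of pi, which has the plunger on the robot's side. Turns against friction, about 3 to 7 N at the plunger at 50 mm/s, and stays where it is left
- turntable: grey plastic disc 244 mm across, top face 52 mm above the counter; carries a steel hub in its middle (36 mm across, 12 mm above that face), the orange plunger, the blue cup and two low white blanking discs; 0.3 kg. Meet its knob slowly (30 mm/s): a fast knock counts as load. Origin: on its axis, 10 mm under its top face; its x axis points to the plunger
- plunger: spring plunger 100 mm from the turntable's axis: upright orange knob 28 mm across, 36 mm tall. Riding high, the knob spans 64 to 100 mm above the counter; caught, it has dropped 9 mm (55 to 91) and its pin holds the turntable. Pushed sideways it carries the turntable round; its spring (4 N) drives it down, so leave it free to drop. Origin: on its axis, 48 mm under its top
- plunger_top (a point): centre of the top of the orange plunger knob: 100 mm above the counter riding high, 91 mm when caught
- green_tab: green strip, 22 mm wide, at the housing's rim beside the turntable; origin 118 mm from the axis, on the housing's +y or -y. It marks the hidden catch, which lies on the plunger's circle up to 20 mm either side of the tab's middle and can only be felt: a slot 13 mm wide for the 10 mm pin. Once the pin is in, pushing on meets the slot's wall, which is stiff (30 N per mm)
- red_tab: red strip like the green one, on the opposite side of the rim; no catch there, not the place to stop
- cup (a point): inner floor, centre, of the empty blue cup on the turntable, 52 mm above the counter and 62 mm from the turntable's axis, opposite the plunger. The cup has an inside diameter of 56 mm, walls 4 mm thick, its rim 22 mm above its floor. It goes round with the turntable
- bottle: white pill bottle with an orange band and an orange dot on its cap: body 44 mm across and 64 mm high, cap 39 mm across on top, 84 mm high in all, 80 g give or take. Stands on the counter beside the carousel among three like it. Origin: centre of its underside
- bottle_green: bystander: bottle like the one to load (44 mm across, 84 mm high) but with a green band and dot. Origin: centre of its underside
- bottle_blue: bystander: bottle like the one to load (44 mm across, 84 mm high) but with a blue band and dot. Origin: centre of its underside
- bottle_yellow: bystander: bottle like the one to load (44 mm across, 84 mm high) but with a yellow band and dot. Origin: centre of its underside
Mind the look-alikes: they are no part of the job. What is shaped like the bottle but purple is not meant.

How it is judged (in metres and radians):
On the way, in this order (a step that is already met when the one before it is completed fails the run):
1. the plunger has dropped into the catch at the green tab (knob top under 94.5 mm, plunger axis within 36 mm of the tab's origin) (z of plunger_top in the frame of housing below 0.0945 m and horizontal distance between plunger and green_tab below 0.036 m), for 0.2 s.
2. the orange-banded bottle stands in the blue cup (horizontal distance between bottle and cup below 0.009 m and z of bottle in the frame of cup below 0.004 m and angle between bottle's own z axis and vertical below 0.12 rad), for 0.2 s.
At the end, for the whole second after the job is handed in: The plunger is down in its catch at the green tab (knob top under 94.5 mm, within 36 mm of the tab's origin); the orange-banded bottle stands released and at rest in the blue cup, within 9 mm of its centre, its underside within 4 mm of the cup's floor, tilted under 0.12 rad (all of step 1 and all of step 2 and linear speed of bottle below 0.02 m/s and contact force between the fingers and bottle below 0.1 N); the robot touches nothing.
It fails at once if the turntable or its plunger is loaded by the robot with more than 30 N (contact force between any of the fingers, the arm and turntable above 30 N).
It fails at once if the carousel is turned the longer way round (more than 0.36 rad beyond where it can start, away from the green tab) ((y of green_tab in the frame of housing above 0 m and value of joint carousel above 4.4 rad) or (y of green_tab in the frame of housing below 0 m and value of joint carousel below 1.88 rad)).
It fails at once if the bottle is dropped into the cup (over 0.6 m/s above it) (horizontal distance between bottle and cup below 0.03 m and height (world z) of bottle below 0.12 m and linear speed of bottle above 0.6 m/s).
It fails at once if another bottle is moved more than 30 mm (distance of any of bottle_green, bottle_blue, bottle_yellow from where it was at the start of the episode above 0.03 m).
It also fails if it takes over 64 s, if anything falls off the work surface, if the arm or the gripper's body presses on something with over 40 N, if the wrist force passes 120 N, or if a joint passes its speed limit or range.

ROBOT

A 6-joint arm with a two-finger parallel gripper is mounted at the origin on the work surface. World frame = base frame: x ahead of the robot, y to its left, z up, the work surface at z = 0. Lengths are in m, angles in degrees, forces in N, time in s.
With the tool pointing down it reaches from about 0.375 to 0.9 m from the base axis. Payload 3.1 kg.
Tool frame: the origin (TCP) lies at the very end of the fingers, on their centre line; the grasp point (between the pads) lies 19 mm behind it; z points along the fingers, y is the line along which they close (so a half turn about z gives the same grasp; the last joint's range is limited). The gripper opens to 87 mm and grips with 3 to 60 N. Pads are 19 mm wide; open, the fingers measure 117 mm over their backs; the gripper's body (75 mm by 190 mm) begins 51 mm behind the grasp point.
Start: joints at [-79.784, 30.224, 82.088, -0, 67.689, -10.227], TCP at [0.218, -0.586, 0.223] pointing down, gripper open.
Joint ranges: [-176.69, 176.69], [-43.24, 126.21], [12.49, 139.97], [-82, 262], [0, 151.66], [-163.58, 163.58]. Speed limits (degrees/s): [159.86, 159.86, 180, 180, 180, 180].

INTERFACE

Orientations are given as a 3x3 rotation matrix whose columns are the frame's x, y, z axes.
In Python, from rig import * gives the robot as it stands.
- The arm moves only by the tool jog_arm, never from a script. Its arguments are lists of equal length, an entry for each row: "delta_pos": the shift along the world's x, y, z in cm, a list of three; "turn": the turn about the world's z in degrees; "grip": the closure, from 0 (fully open) to 1 (shut). In form: {"delta_pos": [[x, y, z], ...], "turn": [turn, ...], "grip": [grip, ...]}. A call has 1 to 12 rows; each row is the pose to reach, as a shift and turn from the pose commanded when the call began; what a row does not reach only later rows make up. A row lasts 1/8 s, in which the tool goes at most 62.5 mm and 10.7 degrees, less where a joint would pass 70% of its speed; a pose out of reach is approached as far as the arm can. A call with a gripper value outside its range is refused whole. The fingers move at their own pace and stop on an object; the grip force is fixed at half the most. Time passes only in rows, so rows that repeat a pose let the fingers close. It gives the time, the measured TCP pose, the force, the opening and the grip force at its end, in the units of the state.
- read_state(): the state, without advancing time (a new reading comes with each control period).
- capture(name): name is "scene" or "top" or "wrist"; returns a dict with "color" (384x512x3 uint8, blue, green, red), "fovy" (degrees; the focal length in pixels is half the picture's height over the tangent of half this angle, whatever the lens; pixels are square), "cx", "cy" (the principal point, pixels), "k1" (the pictures are not rectified: a ray, as slopes to the right and down, at radius r is drawn at 1 + k1 r^2 times it, then the intrinsics apply), "camera_from_world" (4x4, takes a point from world to camera coordinates). Camera axes: x right, y up, looking along -z (the intrinsics and any distortion apply to the point x, -y, -z); pixel columns grow to the right and rows downward; lengths in m; the calibration is good to about 2 mm. A picture is of the moment at which its call begins. There is no depth.
- hand_in(): hands the job in; it is judged then, once.
The state is a dict: "time_s": time; "joint_positions": joint angles; "qvel": joint speeds; "tau": joint torques, N m; "position": TCP position; "tcp_rot": TCP orientation; "force": force on the tool from outside, world axes, zero at the start; "moment": the same for the moment, N m; "opening": opening from 0.0 (shut) to 1.0 (fully open); "grasp_force": force on a finger pad.
Only numpy, scipy, OpenCV 4.12 (cv2) and the standard library are available. Lean on these libraries where they do the work, as an engineer would, in place of code of your own. Each camera call takes 0.05 s, during which the arm holds its last target. There are 200 camera calls.

## Working session

There is one attempt and no reset: what is moved stays moved. The work goes in short steps, Python scripts to look and compute and a tool call to move; the robot and the scene stay as the last step left them, time stands still between calls to the robot, and variables do not carry over. Pictures are saved under pics/ and viewed, at most 13 in all, crops included, and the job is handed in when it is done.

Besides the shell and the picture viewer there is one more tool, called after ">>>" by a JSON object that holds its "op" and its "data", one argument or row to a line. jog_arm: Moves the arm, as the interface text tells. Its arguments: {"type":"object","properties":{"delta_pos":{"type":"array"},"turn":{"type":"array"},"grip":{"type":"array"}},"required":["delta_pos","turn","grip"]}

```bash
mkdir -p pics; cat > h.py <<'E'
from rig import *
import numpy as np, cv2
def ray(c,u,v):
    H=c["color"].shape[0]; f=H/2/np.tan(np.radians(c["fovy"])/2)
    d=np.array([(u-c["cx"])/f,(v-c["cy"])/f]); s=d.copy()
    for _ in range(30): s=d/(1+c["k1"]*(s@s))
    M=np.array(c["camera_from_world"]); R=M[:3,:3]; o=-R.T@M[:3,3]
    return o,R.T@np.array([s[0],-s[1],-1])
def at(c,u,v,z):
    o,d=ray(c,u,v); return o+d*(z-o[2])/d[2]
def proj(c,p):
    H=c["color"].shape[0]; f=H/2/np.tan(np.radians(c["fovy"])/2)
    M=np.array(c["camera_from_world"]); q=M[:3,:3]@np.array(p)+M[:3,3]
    s=np.array([q[0],-q[1]])/-q[2]; s=s*(1+c["k1"]*(s@s)); return s*f+[c["cx"],c["cy"]]
E
python3 - <<'E'
from h import *
import pickle
for n in ("top","scene"):
    c=capture(n); pickle.dump(c,open(n+".pkl","wb"))
    cv2.imwrite(f"pics/{n}0.png",cv2.resize(c["color"],(768,576),interpolation=cv2.INTER_CUBIC))
s=read_state(); print(s["time_s"],s["position"],s["tcp_rot"],s["force"])
E
```

```text
0.1 [ 0.21819928 -0.58496688  0.2216618 ] [[ 9.37025822e-01  3.49259913e-01 -3.50421958e-04]
 [ 3.49259912e-01 -9.37023866e-01  1.94654653e-03]
 [ 3.51496934e-04 -1.94635270e-03 -9.99998044e-01]] [-0.1741252   0.10810506 -1.16695584]
```

View pics/top0.png

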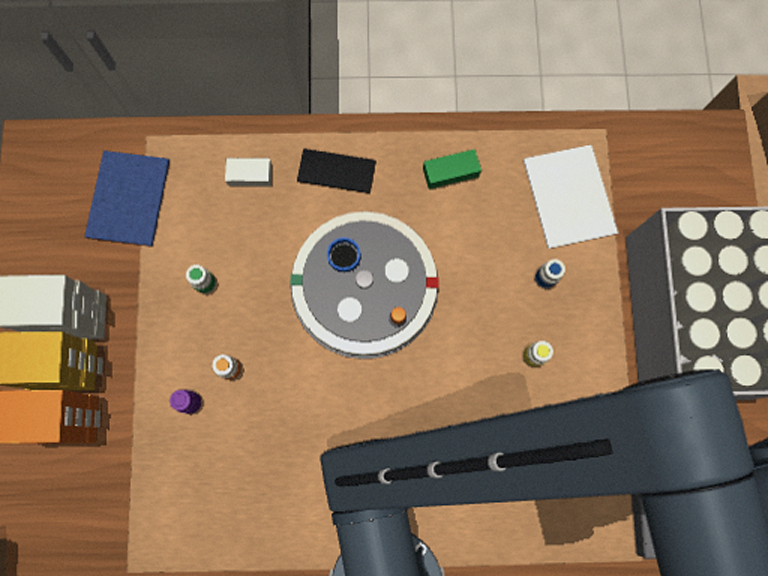

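View pics/scene0.png

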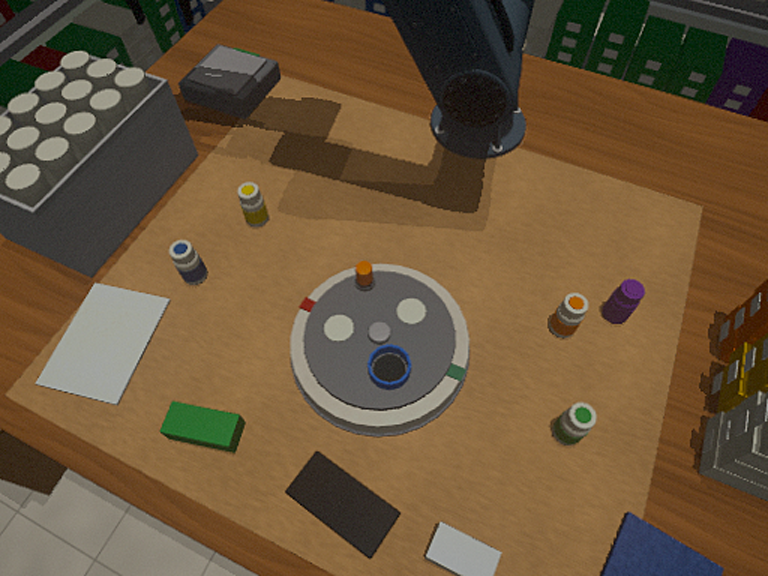

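Top picture (768×576): the hub is at (364,279), the knob at (398,315), the green tab at (297,280) on the +y side, the red tab at (432,282), the cup at (344,255), and the orange-banded bottle's cap at (223,366). The turntable therefore has to go clockwise, with the knob passing the robot's side.

```bash
python3 - <<'E'
from h import *
import pickle
T=pickle.load(open("top.pkl","rb"));S=pickle.load(open("scene.pkl","rb"))
k=1/1.5
P=lambda c,u,v,z: np.round(at(c,u*k,v*k,z)[:3],4)
for n,t,s,z in [("hub",(364,279),(380,331),.064),("knob",(398,314),(364,267),.1),("green",(297,280),(457,372),.05),("red",(432,282),(307,304),.05),("cup",(344,254),(390,367),.074),
 ("cap",(223,365.5),(574,302),.084),("purple",(181,400),(631,288),.084),("gcap",(196,274),(582,415),.084)]:
    print(n,P(T,*t,z),P(S,*s,z))
E
```

```text
hub [0.5743 0.032  0.064 ] [0.575  0.0341 0.064 ]
knob [ 0.4978 -0.0306  0.1   ] [ 0.4979 -0.0295  0.1   ]
green [0.5778 0.1633 0.05  ] [0.5834 0.168  0.05  ]
red [ 0.569  -0.1012  0.05  ] [ 0.5737 -0.0996  0.05  ]
cup [0.6224 0.0699 0.074 ] [0.6275 0.0752 0.074 ]
cap [0.4091 0.298  0.084 ] [0.4109 0.2966 0.084 ]
purple [0.3465 0.3746 0.084 ] [0.347  0.3746 0.084 ]
gcap [0.5855 0.3533 0.084 ] [0.586  0.3533 0.084 ]
```

>>> {"op": "jog_arm", "data": {
  "delta_pos": [
    [3,5,0],
    [6,10,0],
    [9,15,0],
    [12,20,0],
    [15,25,0],
    [18,30,0],
    [21,35,0],
    [24,40,0],
    [27,45,0],
    [30.6,52.3,-2],
    [30.6,52.3,-5],
    [30.6,52.3,-8]
  ],
  "turn": [10,20,30,40,50,60,70,80,90,100,108.6,108.6],
  "grip": [1,1,1,1,1,1,1,1,1,1,1,1]
}}

```text
time_s: 1.6
position: [0.5247, -0.0604, 0.1414]
tcp_rot: [[-0.633, 0.774, -0.0], [0.774, 0.633, 0.0], [0.0, 0.0, -1.0]]
force: [0.4, -0.9, 0.4]
opening: 0.006
grasp_force: 0.0
```

```bash
python3 - <<'E'
from h import *
import pickle
s=read_state(); print(s["position"],s["tcp_rot"],s["force"],s["opening"])
c=capture("wrist");d=capture("scene")
cv2.imwrite("pics/w1.png",np.hstack([cv2.resize(c["color"],(400,300)),cv2.resize(d["color"],(400,300))]))
E
```

```text
[ 0.52467431 -0.06042826  0.14139006] [[-6.33432169e-01  7.73798216e-01 -9.15782400e-05]
 [ 7.73798182e-01  6.33432170e-01  2.44253330e-04]
 [ 2.47011394e-04  8.38548409e-05 -9.99999966e-01]] [ 0.41756898 -0.87842789  0.40739884] 0.006308929711215347
```

View pics/w1.png

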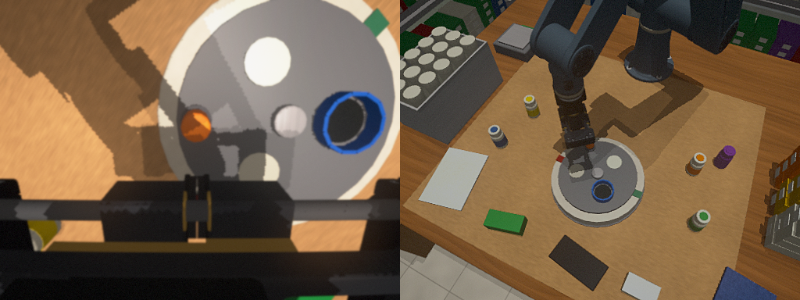

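Wrist picture (left half): knob at (196,125), dead ahead of the closed fingers at (197,200), so the approach line is right; the scene picture shows the fingers behind the knob.

>>> {"op": "jog_arm", "data": {
  "delta_pos": [
    [0,0,-2],
    [0,0,-4],
    [0,0,-6],
    [0,0,-7.2],
    [0,0,-7.2],
    [0,0,-7.2]
  ],
  "turn": [0,0,0,0,0,0],
  "grip": [1,1,1,1,1,1]
}}

```text
time_s: 2.45
position: [0.5249, -0.0629, 0.0713]
tcp_rot: [[-0.63, 0.777, 0.001], [0.777, 0.63, -0.0], [-0.001, 0.001, -1.0]]
force: [1.0, -0.8, 0.1]
opening: 0.007
grasp_force: 0.0
```

```bash
cat > plan.py <<'E'
import numpy as np,sys
A=np.array([.575,.0325])
def pose(th,d=.024,r=.1):
    R=np.array([np.cos(th),np.sin(th)]);t=np.array([-R[1],R[0]])
    return A+r*R+d*t, np.degrees(th-np.pi/2)   # yaw of tool x
if __name__=="__main__":
    # args: current x y yaw, then thetas
    x,y,yaw=map(float,sys.argv[1:4]); a,b,n=map(float,sys.argv[4:7]); n=int(n); d=float(sys.argv[7]) if len(sys.argv)>7 else .024
    dp=[];tu=[]
    for th in np.linspace(a,b,n+1)[1:]:
        p,w=pose(th,d); q=(p-[x,y])*100; dp.append([round(q[0],2),round(q[1],2),0]);tu.append(round(w-yaw,1))
    print(dp,tu,[1]*n)
E
python3 - <<'E'
from h import *
s=read_state(); print(s["time_s"],s["position"],s["force"])
E
```

```text
2.45 [ 0.5249139  -0.06293371  0.07130797] [ 1.03861314 -0.83976367  0.0999223 ]
```

```bash
python3 plan.py .5246 -.0637 129 4.01 3.60 12
```

```text
[[np.float64(0.1), np.float64(0.6), 0], [np.float64(-0.2), np.float64(0.77), 0], [np.float64(-0.5), np.float64(0.96), 0], [np.float64(-0.8), np.float64(1.15), 0], [np.float64(-1.08), np.float64(1.36), 0], [np.float64(-1.36), np.float64(1.57), 0], [np.float64(-1.63), np.float64(1.79), 0], [np.float64(-1.9), np.float64(2.03), 0], [np.float64(-2.15), np.float64(2.27), 0], [np.float64(-2.4), np.float64(2.52), 0], [np.float64(-2.64), np.float64(2.78), 0], [np.float64(-2.87), np.float64(3.04), 0]] [np.float64(8.8), np.float64(6.8), np.float64(4.9), np.float64(2.9), np.float64(1.0), np.float64(-1.0), np.float64(-2.9), np.float64(-4.9), np.float64(-6.9), np.float64(-8.8), np.float64(-10.8), np.float64(-12.7)] [1, 1, 1, 1, 1, 1, 1, 1, 1, 1, 1, 1]
```

>>> {"op": "jog_arm", "data": {
  "delta_pos": [
    [-0.1,0.3,0],
    [-0.3,0.65,0],
    [-0.55,0.95,0],
    [-0.8,1.15,0],
    [-1.08,1.36,0],
    [-1.36,1.57,0],
    [-1.63,1.79,0],
    [-1.9,2.03,0],
    [-2.15,2.27,0],
    [-2.4,2.52,0],
    [-2.64,2.78,0],
    [-2.87,3.04,0]
  ],
  "turn": [2,4,4,3,1,-1,-3,-5,-7,-9,-11,-12.7],
  "grip": [1,1,1,1,1,1,1,1,1,1,1,1]
}}

```text
time_s: 3.95
position: [0.4976, -0.0336, 0.0708]
tcp_rot: [[-0.442, 0.897, 0.004], [0.897, 0.442, -0.002], [-0.004, 0.003, -1.0]]
force: [1.7, -4.6, -1.5]
opening: 0.01
grasp_force: 2.5
```

```bash
cat > look.py <<'E'
from h import *
import sys
def knob(c):
    h=cv2.cvtColor(c["color"],cv2.COLOR_BGR2HSV); m=cv2.inRange(h,(5,140,60),(22,255,255))
    n,l,st,ce=cv2.connectedComponentsWithStats(m)
    return [(st[i].tolist(),ce[i].round(1).tolist()) for i in range(1,n) if st[i,4]>150]
s=read_state(); print(s["time_s"],np.round(s["position"],4),np.round(s["force"],1),np.degrees(np.arctan2(s["tcp_rot"][1][0],s["tcp_rot"][0][0])))
c=capture("wrist"); print(knob(c))
if len(sys.argv)>1: cv2.imwrite("pics/"+sys.argv[1],c["color"])
E
python3 look.py w2.png; python3 plan.py .4959 -.0333 116.3 3.60 3.05 12|sed 's/np.float64//g'
```

```text
3.95 [ 0.4976 -0.0336  0.0708] [ 1.7 -4.6 -1.5] 116.22370828032432
[([0, 0, 244, 256, 32364], [82.6, 108.1]), ([157, 63, 44, 45, 518], [175.4, 86.9]), ([224, 178, 56, 67, 2881], [252.1, 211.1]), ([234, 245, 5, 51, 195], [235.7, 269.6]), ([265, 245, 6, 50, 201], [267.7, 269.6]), ([34, 282, 344, 41, 6100], [185.5, 310.4]), ([365, 378, 81, 6, 373], [408.3, 381.1])]
[[(-0.29), (0.37), 0], [(-0.56), (0.75), 0], [(-0.82), (1.15), 0], [(-1.06), (1.55), 0], [(-1.28), (1.97), 0], [(-1.48), (2.4), 0], [(-1.67), (2.83), 0], [(-1.83), (3.27), 0], [(-1.97), (3.72), 0], [(-2.09), (4.18), 0], [(-2.19), (4.64), 0], [(-2.27), (5.1), 0]] [(-2.7), (-5.3), (-7.9), (-10.5), (-13.2), (-15.8), (-18.4), (-21.0), (-23.7), (-26.3), (-28.9), (-31.5)] [1, 1, 1, 1, 1, 1, 1, 1, 1, 1, 1, 1]
```

View pics/w2.png

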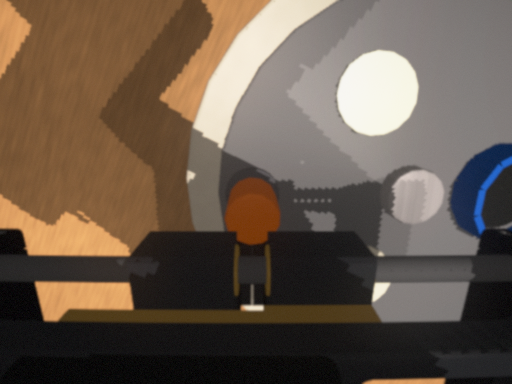

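Wrist view: the knob's top disc is centred near (252,217), touching the fingers at column 253; the push is steady at about 5 N.

>>> {"op": "jog_arm", "data": {
  "delta_pos": [
    [-0.29,0.37,0],
    [-0.56,0.75,0],
    [-0.82,1.15,0],
    [-1.06,1.55,0],
    [-1.28,1.97,0],
    [-1.48,2.4,0],
    [-1.67,2.83,0],
    [-1.83,3.27,0],
    [-1.97,3.72,0],
    [-2.09,4.18,0],
    [-2.19,4.64,0],
    [-2.27,5.1,0]
  ],
  "turn": [-2.7,-5.3,-7.9,-10.5,-13.2,-15.8,-18.4,-21,-23.7,-26.3,-28.9,-31.5],
  "grip": [1,1,1,1,1,1,1,1,1,1,1,1]
}}

```text
time_s: 5.5
position: [0.4746, 0.0176, 0.0708]
tcp_rot: [[0.092, 0.996, 0.003], [0.996, -0.092, -0.002], [-0.002, 0.004, -1.0]]
force: [1.9, -5.9, -1.3]
opening: 0.004
grasp_force: 3.0
```

```bash
python3 look.py; python3 plan.py .4732 .0177 84.8 3.05 2.5 12|sed 's/np.float64//g';
```

```text
5.5 [0.4746 0.0176 0.0708] [ 1.9 -5.9 -1.3] 84.73183077480056
[([0, 0, 263, 255, 42153], [91.8, 111.8]), ([225, 178, 56, 67, 2858], [252.5, 211.3]), ([234, 245, 5, 50, 182], [235.7, 269.7]), ([265, 245, 6, 50, 165], [267.7, 270.0]), ([35, 282, 344, 41, 6553], [174.2, 308.3]), ([363, 379, 83, 5, 353], [406.0, 381.3])]
[[(-0.05), (0.47), 0], [(-0.09), (0.94), 0], [(-0.1), (1.41), 0], [(-0.1), (1.88), 0], [(-0.07), (2.36), 0], [(-0.02), (2.82), 0], [(0.06), (3.29), 0], [(0.15), (3.75), 0], [(0.26), (4.21), 0], [(0.4), (4.66), 0], [(0.56), (5.1), 0], [(0.73), (5.54), 0]] [(-2.7), (-5.3), (-7.9), (-10.6), (-13.2), (-15.8), (-18.4), (-21.1), (-23.7), (-26.3), (-28.9), (-31.6)] [1, 1, 1, 1, 1, 1, 1, 1, 1, 1, 1, 1]
```

>>> {"op": "jog_arm", "data": {
  "delta_pos": [
    [-0.05,0.47,0],
    [-0.09,0.94,0],
    [-0.1,1.41,0],
    [-0.1,1.88,0],
    [-0.07,2.36,0],
    [-0.02,2.82,0],
    [0.06,3.29,0],
    [0.15,3.75,0],
    [0.26,4.21,0],
    [0.4,4.66,0],
    [0.56,5.1,0],
    [0.73,5.54,0]
  ],
  "turn": [-2.7,-5.3,-7.9,-10.6,-13.2,-15.8,-18.4,-21.1,-23.7,-26.3,-28.9,-31.6],
  "grip": [1,1,1,1,1,1,1,1,1,1,1,1]
}}

```text
time_s: 7.05
position: [0.481, 0.0727, 0.0708]
tcp_rot: [[0.599, 0.801, 0.001], [0.801, -0.599, -0.002], [-0.001, 0.002, -1.0]]
force: [1.5, -9.2, 0.7]
opening: 0.006
grasp_force: 4.1
```

```bash
python3 look.py w3.png; python3 plan.py .4805 .0731 53.2 2.5 1.98 12|sed 's/np.float64//g';
```

```text
7.05 [0.481  0.0727 0.0708] [ 1.5 -9.2  0.7] 53.18699539130837
[([0, 0, 267, 255, 43890], [95.1, 114.0]), ([226, 178, 56, 67, 2853], [253.2, 211.2]), ([234, 245, 5, 50, 185], [235.7, 269.8]), ([265, 245, 6, 50, 168], [267.6, 270.2]), ([35, 283, 344, 40, 6502], [175.2, 308.4]), ([363, 379, 83, 5, 344], [406.1, 381.3])]
[[(0.19), (0.41), 0], [(0.39), (0.8), 0], [(0.61), (1.19), 0], [(0.84), (1.57), 0], [(1.1), (1.94), 0], [(1.36), (2.29), 0], [(1.65), (2.64), 0], [(1.94), (2.97), 0], [(2.26), (3.29), 0], [(2.58), (3.59), 0], [(2.92), (3.88), 0], [(3.27), (4.16), 0]] [(-2.4), (-4.9), (-7.4), (-9.9), (-12.4), (-14.9), (-17.3), (-19.8), (-22.3), (-24.8), (-27.3), (-29.8)] [1, 1, 1, 1, 1, 1, 1, 1, 1, 1, 1, 1]
```

View pics/w3.png

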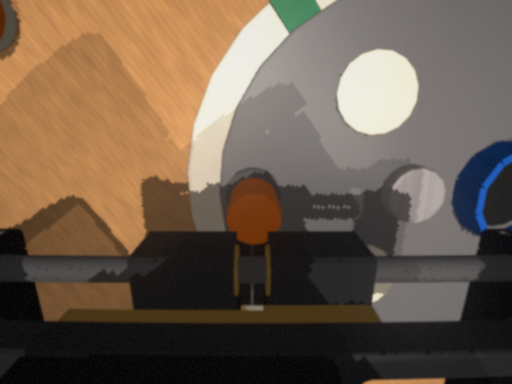

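Wrist view: the knob still rides high at (253,212) against the fingers, and the green tab is ahead at (295,10).

>>> {"op": "jog_arm", "data": {
  "delta_pos": [
    [0.19,0.41,0],
    [0.39,0.8,0],
    [0.61,1.19,0],
    [0.84,1.57,0],
    [1.1,1.94,0],
    [1.36,2.29,0],
    [1.65,2.64,0],
    [1.94,2.97,0],
    [2.26,3.29,0],
    [2.58,3.59,0],
    [2.92,3.88,0],
    [3.27,4.16,0]
  ],
  "turn": [-2.4,-4.9,-7.4,-9.9,-12.4,-14.9,-17.3,-19.8,-22.3,-24.8,-27.3,-29.8],
  "grip": [1,1,1,1,1,1,1,1,1,1,1,1]
}}

```text
time_s: 8.6
position: [0.5095, 0.1132, 0.0705]
tcp_rot: [[0.917, 0.398, -0.008], [0.398, -0.917, -0.004], [-0.009, 0.001, -1.0]]
force: [-4.7, -12.4, 7.2]
opening: 0.008
grasp_force: 5.9
```

```bash
cat >> look.py <<'E'
A=np.array([.575,.0325])
h=cv2.cvtColor(c["color"],cv2.COLOR_BGR2HSV); m=cv2.inRange(h,(60,90,40),(85,255,255))
n,l,st,ce=cv2.connectedComponentsWithStats(m)
for i in range(1,n):
    if st[i,4]>200: p=at(c,*ce[i],.05)[:2]; print("green",st[i],p,"ang",np.arctan2(*(p-A)[::-1]))
for z,v in ((.1,217),): p=at(c,253,v,z)[:2]; print("knob",p,np.arctan2(*(p-A)[::-1]),np.hypot(*(p-A)))
E
python3 look.py; python3 plan.py .5132 .1147 23.4 1.98 1.8 7|sed 's/np.float64//g';
```

```text
8.6 [0.5095 0.1132 0.0705] [ -4.7 -12.4   7.2] 23.44043635535606
[([0, 0, 250, 256, 44421], [95.3, 112.3]), ([227, 178, 55, 68, 2876], [253.8, 211.5]), ([0, 202, 24, 32, 464], [9.5, 217.9]), ([234, 245, 5, 50, 188], [235.7, 269.1]), ([265, 245, 6, 50, 213], [267.7, 267.8]), ([35, 283, 344, 40, 6823], [171.7, 307.9]), ([362, 378, 84, 6, 374], [405.7, 381.2])]
green [ 200   66   44   45 1084] [0.58478876 0.16486485] ang 1.4969778660846274
knob [0.53557385 0.12367688] 1.978929753849641 0.09933602173521695
[[(0.21), (0.16), 0], [(0.43), (0.31), 0], [(0.65), (0.45), 0], [(0.88), (0.59), 0], [(1.1), (0.72), 0], [(1.34), (0.85), 0], [(1.57), (0.97), 0]] [(-1.4), (-2.9), (-4.4), (-5.8), (-7.3), (-8.8), (-10.3)] [1, 1, 1, 1, 1, 1, 1]
```

>>> {"op": "jog_arm", "data": {
  "delta_pos": [
    [-0.4,-0.16,0],
    [-0.8,-0.32,0],
    [-1.2,-0.48,0],
    [-1.2,-0.48,0],
    [-1.2,-0.48,0]
  ],
  "turn": [0,0,0,0,0],
  "grip": [1,1,1,1,1]
}}

```text
time_s: 9.28
position: [0.5011, 0.1111, 0.0706]
tcp_rot: [[0.917, 0.398, 0.0], [0.398, -0.917, 0.0], [0.0, 0.0, -1.0]]
force: [0.1, 0.4, 0.1]
opening: 0.003
grasp_force: 0.0
```

```bash
python3 look.py
```

```text
9.275 [0.5011 0.1111 0.0706] [0.1 0.4 0.1] 23.448126995320052
[([0, 0, 238, 256, 43755], [94.6, 112.3]), ([229, 160, 57, 66, 2892], [256.7, 193.2]), ([0, 192, 24, 38, 671], [9.8, 213.2]), ([233, 245, 6, 50, 195], [235.6, 269.3]), ([265, 245, 6, 50, 197], [267.7, 268.1]), ([34, 283, 345, 40, 6881], [172.9, 308.0]), ([364, 379, 82, 5, 343], [406.0, 381.3])]
green [ 200   52   46   47 1256] [0.5834378  0.16554041] ang 1.507458312136815
knob [0.52678788 0.12141341] 2.0676597684437157 0.10114348295416642
```

```bash
python3 - <<'E'
import plan,numpy as np
plan.A=np.array([.5755,.031])
b=np.array([.5011,.1109])
for d in (.024,):
  for th in list(np.arange(2.06,1.2,-.025)):
    p,w=plan.pose(th,d); print(round(th,3),((p-b)*100).round(2),round(w-23.4,1))
E
```

```text
2.06 [ 0.62 -0.29] 4.6
2.035 [ 0.82 -0.12] 3.2
2.01 [1.02 0.04] 1.8
1.985 [1.22 0.2 ] 0.3
1.96 [1.42 0.35] -1.1
1.935 [1.64 0.5 ] -2.5
1.91 [1.85 0.64] -4.0
1.885 [2.07 0.78] -5.4
1.86 [2.29 0.91] -6.8
1.835 [2.51 1.04] -8.3
1.81 [2.74 1.16] -9.7
1.785 [2.97 1.27] -11.1
1.76 [3.2  1.38] -12.6
1.735 [3.44 1.48] -14.0
1.71 [3.68 1.58] -15.4
1.685 [3.92 1.67] -16.9
1.66 [4.16 1.76] -18.3
1.635 [4.4  1.84] -19.7
1.61 [4.65 1.91] -21.2
1.585 [4.9  1.97] -22.6
1.56 [5.15 2.04] -24.0
1.535 [5.4  2.09] -25.5
1.51 [5.65 2.14] -26.9
1.485 [5.91 2.18] -28.3
1.46 [6.16 2.21] -29.7
1.435 [6.42 2.24] -31.2
1.41 [6.67 2.27] -32.6
1.385 [6.93 2.28] -34.0
1.36 [7.19 2.29] -35.5
1.335 [7.44 2.29] -36.9
1.31 [7.7  2.29] -38.3
1.285 [7.96 2.28] -39.8
1.26 [8.21 2.26] -41.2
1.235 [8.47 2.24] -42.6
1.21 [8.72 2.21] -44.1
```

>>> {"op": "jog_arm", "data": {
  "delta_pos": [
    [0.4,-0.1,0],
    [0.75,0,0],
    [1.02,0.1,0],
    [1.22,0.2,0],
    [1.42,0.35,0],
    [1.64,0.5,0],
    [1.85,0.64,0],
    [2.07,0.78,0],
    [2.29,0.91,0],
    [2.51,1.04,0],
    [2.74,1.16,0]
  ],
  "turn": [1,1,0.5,0.3,-1,-2.5,-4,-5.4,-6.8,-8.3,-9.7],
  "grip": [1,1,1,1,1,1,1,1,1,1,1]
}}

```text
time_s: 10.7
position: [0.5241, 0.1221, 0.07]
tcp_rot: [[0.971, 0.237, -0.009], [0.237, -0.972, -0.001], [-0.009, -0.001, -1.0]]
force: [-6.7, -3.2, 3.9]
opening: 0.007
grasp_force: 3.6
```

```bash
python3 look.py
```

```text
10.7 [0.5241 0.1221 0.07  ] [-6.7 -3.2  3.9] 13.71015754974382
[([0, 0, 251, 256, 45026], [92.1, 115.7]), ([224, 178, 56, 68, 2900], [251.6, 211.7]), ([233, 245, 6, 50, 191], [235.6, 269.0]), ([265, 245, 6, 50, 193], [267.7, 267.8]), ([35, 282, 344, 41, 6730], [172.8, 308.1]), ([363, 377, 83, 7, 411], [407.0, 380.9])]
green [194 108  32  36 632] [0.58424517 0.1622296 ] ang 1.4996516476423707
knob [0.55168946 0.12831018] 1.8094584584973303 0.09860513230827445
```

>>> {"op": "jog_arm", "data": {
  "delta_pos": [
    [0.12,0.06,0],
    [0.23,0.11,0],
    [0.35,0.17,0],
    [0.46,0.22,0],
    [0.58,0.27,0],
    [0.7,0.32,0]
  ],
  "turn": [-0.7,-1.4,-2.1,-2.9,-3.6,-4.3],
  "grip": [1,1,1,1,1,1]
}}

```text
time_s: 11.5
position: [0.5313, 0.1258, 0.0698]
tcp_rot: [[0.987, 0.163, -0.009], [0.163, -0.987, -0.0], [-0.009, -0.001, -1.0]]
force: [-5.8, -1.5, 2.0]
opening: 0.008
grasp_force: 3.2
```

```bash
python3 look.py|grep -v "34[345]"
```

```text
11.5 [0.5313 0.1258 0.0698] [-5.8 -1.5  2. ] 9.40853305821578
green [185 123  38  35 690] [0.58429556 0.16347492] ang 1.4999430479806592
knob [0.55926877 0.13009443] 1.7306115465522534 0.09885415498974634
```

```bash
sed -i 's/print(knob(c))/print([k for k in knob(c) if 1500<k[0][4]<5000])/' look.py; python3 look.py
```

```text
11.55 [0.5316 0.1259 0.0698] [-5.3  0.   1.3] 9.38801994468937
[([224, 178, 56, 68, 2902], [251.5, 211.5])]
green [186 124  37  35 694] [0.58408459 0.1637193 ] ang 1.5016744933521435
knob [0.55957224 0.13017292] 1.7274553895890117 0.09888384647369113
```

>>> {"op": "jog_arm", "data": {
  "delta_pos": [
    [0.12,0.05,0],
    [0.24,0.1,0],
    [0.36,0.15,0],
    [0.48,0.19,0]
  ],
  "turn": [-0.7,-1.4,-2.1,-2.9],
  "grip": [1,1,1,1]
}}

```text
time_s: 12.1
position: [0.5362, 0.128, 0.0698]
tcp_rot: [[0.994, 0.113, -0.008], [0.113, -0.994, 0.0], [-0.008, -0.001, -1.0]]
force: [-5.6, 0.0, 1.9]
opening: 0.005
grasp_force: 3.3
```

```bash
python3 look.py
```

```text
12.1 [0.5362 0.128  0.0698] [-5.6  0.   1.9] 6.495647709640504
[([224, 178, 56, 68, 2903], [251.3, 211.6])]
green [184 134  36  34 813] [0.58441931 0.16434255] ang 1.4994738697896266
knob [0.5643024  0.13092535] 1.6790587800705388 0.09900499404634287
```

>>> {"op": "jog_arm", "data": {
  "delta_pos": [
    [0.12,0.04,0],
    [0.24,0.08,0],
    [0.36,0.13,0],
    [0.48,0.17,0]
  ],
  "turn": [-0.7,-1.4,-2.1,-2.8],
  "grip": [1,1,1,1]
}}

```text
time_s: 12.65
position: [0.541, 0.1298, 0.0699]
tcp_rot: [[0.998, 0.064, -0.008], [0.064, -0.998, 0.0], [-0.008, -0.001, -1.0]]
force: [-5.7, 0.1, 2.6]
opening: 0.004
grasp_force: 3.1
```

```bash
python3 look.py
```

```text
12.65 [0.541  0.1298 0.0699] [-5.7  0.1  2.6] 3.696460625746055
[([224, 178, 56, 68, 2904], [251.3, 211.5])]
green [183 146  35  31 880] [0.58477127 0.16471495] ang 1.497026011830085
knob [0.56914237 0.13151302] 1.6298876349791578 0.09918614007027954
```

>>> {"op": "jog_arm", "data": {
  "delta_pos": [
    [0.12,0.04,0],
    [0.25,0.07,0],
    [0.37,0.1,0],
    [0.5,0.13,0]
  ],
  "turn": [-0.7,-1.4,-2.1,-2.9],
  "grip": [1,1,1,1]
}}

```text
time_s: 13.2
position: [0.5458, 0.1314, 0.0699]
tcp_rot: [[1.0, 0.014, -0.009], [0.014, -1.0, 0.001], [-0.009, -0.001, -1.0]]
force: [-7.3, 1.2, 3.1]
opening: 0.004
grasp_force: 3.3
```

```bash
python3 look.py
```

```text
13.2 [0.5458 0.1314 0.0699] [-7.3  1.2  3.1] 0.7818922183117237
[([224, 178, 55, 68, 2903], [251.2, 211.5])]
green [184 157  33  25 657] [0.58615125 0.16462012] ang 1.4865935129290375
knob [0.57404419 0.13178361] 1.5804230968661366 0.09928821377597119
```

>>> {"op": "jog_arm", "data": {
  "delta_pos": [
    [0.12,0.03,0],
    [0.25,0.06,0],
    [0.37,0.09,0],
    [0.5,0.12,0]
  ],
  "turn": [-0.7,-1.4,-2.1,-2.9],
  "grip": [1,1,1,1]
}}

```text
time_s: 13.75
position: [0.5509, 0.1328, 0.0699]
tcp_rot: [[0.999, -0.037, -0.008], [-0.037, -0.999, 0.001], [-0.008, -0.001, -1.0]]
force: [-6.1, 1.8, 2.4]
opening: 0.005
grasp_force: 3.5
```

```bash
python3 look.py
```

```text
13.75 [0.5509 0.1328 0.0699] [-6.1  1.8  2.4] -2.121504189366175
[([223, 178, 56, 68, 2894], [251.2, 211.6])]
green [184 167  33  14 335] [0.59048946 0.16455059] ang 1.4540304838392768
knob [0.57902141 0.13187295] 1.5303505679241176 0.09945428626490425
```

>>> {"op": "jog_arm", "data": {
  "delta_pos": [
    [0.13,0.03,0],
    [0.25,0.05,0],
    [0.38,0.07,0],
    [0.51,0.09,0]
  ],
  "turn": [-0.7,-1.4,-2.1,-2.8],
  "grip": [1,1,1,1]
}}

```text
time_s: 14.3
position: [0.556, 0.134, 0.0699]
tcp_rot: [[0.996, -0.086, -0.008], [-0.086, -0.996, 0.001], [-0.008, -0.001, -1.0]]
force: [-6.7, 2.4, 2.5]
opening: 0.005
grasp_force: 3.3
```

```bash
python3 look.py
```

```text
14.3 [0.556  0.134  0.0699] [-6.7  2.4  2.5] -4.928283129278001
[([224, 178, 55, 68, 2899], [251.2, 211.5])]
knob [0.58407985 0.13172851] 1.4795459975322647 0.09964306243704919
```

>>> {"op": "jog_arm", "data": {
  "delta_pos": [
    [0.13,0.02,0],
    [0.25,0.04,0],
    [0.38,0.06,0],
    [0.51,0.08,0]
  ],
  "turn": [-0.7,-1.4,-2.1,-2.8],
  "grip": [1,1,1,1]
}}

```text
time_s: 14.85
position: [0.5613, 0.1349, 0.0699]
tcp_rot: [[0.991, -0.134, -0.008], [-0.134, -0.991, 0.002], [-0.008, -0.0, -1.0]]
force: [-6.4, 2.6, 2.2]
opening: 0.006
grasp_force: 3.5
```

```bash
python3 look.py
```

```text
14.85 [0.5613 0.1349 0.0699] [-6.4  2.6  2.2] -7.727506978627867
[([224, 178, 55, 68, 2888], [251.2, 211.6])]
knob [0.58913969 0.13136905] 1.4287452168952859 0.09987501661867353
```

>>> {"op": "jog_arm", "data": {
  "delta_pos": [
    [0.13,0.01,0],
    [0.26,0.02,0],
    [0.39,0.03,0],
    [0.51,0.04,0]
  ],
  "turn": [-0.7,-1.4,-2.1,-2.8],
  "grip": [1,1,1,1]
}}

```text
time_s: 15.4
position: [0.5666, 0.1355, 0.0699]
tcp_rot: [[0.983, -0.183, -0.007], [-0.183, -0.983, 0.002], [-0.008, -0.0, -1.0]]
force: [-6.0, 3.7, 1.9]
opening: 0.005
grasp_force: 3.4
```

```bash
python3 look.py w4.png
```

```text
15.4 [0.5666 0.1355 0.0699] [-6.   3.7  1.9] -10.536084053223645
[([223, 178, 56, 68, 2896], [251.2, 211.5])]
knob [0.59419178 0.1307117 ] 1.3778158455201348 0.10006928721177563
```

View pics/w4.png

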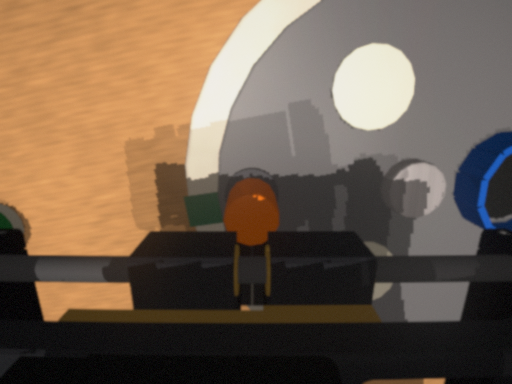

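```bash
python3 - <<'E'
from h import *
A=np.array([.5755,.031]);c=capture("wrist")
for u,v,z in [(205,210,.045),(206,196,.045),(206,224,.045),(416,187,.064),(252,217,.1),(252,186,.064)]:
    p=at(c,u,v,z)[:2];print(p,np.arctan2(*(p-A)[::-1]),np.hypot(*(p-A)))
E
```

```text
[0.58477055 0.1651017 ] 1.5017754059981483 0.13442175724592054
[0.59421723 0.16222532] 1.4291176716865253 0.1325534633574405
[0.57480134 0.1667244 ] 1.575943915363344 0.1357262009848034
[0.58196879 0.03439016] 0.48272556640176856 0.007303313290804027
[0.59462227 0.13117289] 1.3821729123122133 0.10198170726274304
[0.60030325 0.13012428] 1.3256070370146253 0.10218034702923277
```

Wrist view: the knob (251,211) is still high and about 10 mm past the middle of the shaded green tab (205,210). The catch must be a little further on.

>>> {"op": "jog_arm", "data": {
  "delta_pos": [
    [0.13,0.01,0],
    [0.26,0.01,0],
    [0.39,0.02,0],
    [0.51,0.02,0]
  ],
  "turn": [-0.7,-1.4,-2.1,-2.9],
  "grip": [1,1,1,1]
}}

```text
time_s: 16.0
position: [0.5754, 0.1346, 0.0703]
tcp_rot: [[0.973, -0.232, -0.0], [-0.232, -0.973, 0.001], [-0.0, -0.001, -1.0]]
force: [-0.9, 2.6, -1.7]
opening: 0.006
grasp_force: 1.4
```

```bash
python3 look.py
```

```text
16.0 [0.5754 0.1346 0.0703] [-0.9  2.6 -1.7] -13.426880510895051
[([224, 175, 53, 63, 2615], [250.5, 206.4])]
knob [0.6022225  0.12869313] 1.2950094277448636 0.0999709066419608
```

>>> {"op": "jog_arm", "data": {
  "delta_pos": [
    [-0.5,0.12,0],
    [-1,0.24,0],
    [-1.8,0.43,0],
    [-2,0.48,1],
    [-2,0.48,4],
    [-2,0.48,8],
    [-2,3,12],
    [-2,8,14],
    [-2,13,14],
    [-2,13,14]
  ],
  "turn": [0,0,0,0,0,0,0,0,0,0],
  "grip": [1,1,1,0.5,0.3,0.1,0,0,0,0]
}}

```text
time_s: 17.3
position: [0.5551, 0.2675, 0.2119]
tcp_rot: [[0.974, -0.226, 0.003], [-0.226, -0.974, 0.001], [0.002, -0.002, -1.0]]
force: [0.2, -0.9, 0.1]
opening: 0.719
grasp_force: 0.0
```

```bash
python3 look.py; python3 - <<'E'
from h import *
import pickle
a=[]
for n in ("scene","top"):
    c=capture(n);pickle.dump(c,open(n+"2.pkl","wb"))
    if n=="scene": I=c["color"][150:300,170:420]; print("org 170,150 x2.4")
    else: I=c["color"][110:260,100:350]
    a.append(cv2.resize(I,(750,450)) if 0 else cv2.resize(I,(500,300),interpolation=cv2.INTER_CUBIC))
cv2.imwrite("pics/s2.png",np.vstack(a))
E
```

```text
17.3 [0.5551 0.2675 0.2119] [ 0.2 -0.9  0.1] -13.088513770214574
[]
green [328 126  19  18 267] [0.5850028  0.16697411] ang 1.496548490981735
knob [0.53097475 0.27311508] 1.751764185180534 0.24460956315284696
org 170,150 x2.4
```

View pics/s2.png

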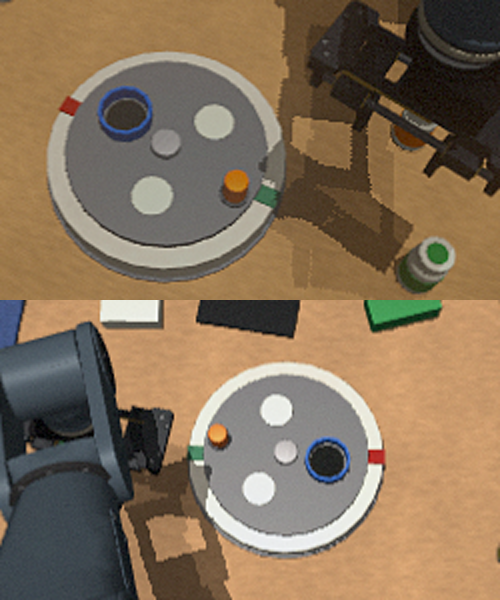

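The crops show the knob beside the green tab (scene crop (236,182), top crop (217,434)), the cup opposite at (125,112) and (327,460), and nothing touching it.

```bash
python3 - <<'E'
from h import *
import pickle
def tri(a,b,pa,pb):
    o1,d1=ray(a,*pa);o2,d2=ray(b,*pb)
    t=np.linalg.lstsq(np.c_[d1,-d2],o2-o1,rcond=None)[0]
    return (o1+t[0]*d1+o2+t[1]*d2)/2, np.linalg.norm(o1+t[0]*d1-o2-t[1]*d2)
def box(c,x0,y0,x1,y1):
    h=cv2.cvtColor(c["color"],cv2.COLOR_BGR2HSV); m=cv2.inRange(h,(5,140,60),(22,255,255))[y0:y1,x0:x1]
    n,l,st,ce=cv2.connectedComponentsWithStats(m); i=1+st[1:,4].argmax(); return st[i]+[x0,y0,0,0,0]
L=lambda n:pickle.load(open(n,"rb"))
T,S,T2,S2=L("top.pkl"),L("scene.pkl"),L("top2.pkl"),L("scene2.pkl")
print(box(S,225,165,260,200),box(T,255,195,280,225),box(S2,275,225,305,255),box(T2,200,165,220,190))
print("before",tri(T,S,(398*2/3,314*2/3),(364*2/3,267*2/3)))
print("knob",tri(T2,S2,(208.5,176),(288,240)))
print("cup",tri(T2,S2,(263.5,190),(232.5,206)), at(T2,263.5,190,.074),at(S2,232.5,206,.074))
for zt in (.1,.091):
    p=at(T2,208.5,176,zt); print(zt,p,proj(S2,p))
E
```

```text
[237 173  11  17 159] [261 205  10  11  84] [282 235  12  16 164] [204 172  10  12  90]
before (array([ 0.49772216, -0.03019811,  0.09942172]), np.float64(0.0009941214456773942))
knob (array([0.59893247, 0.12948215, 0.0921304 ]), np.float64(0.0006954593080415583))
cup (array([ 0.56083101, -0.02808858,  0.06547738]), np.float64(0.00044693225769913805)) [ 0.55907262 -0.02795193  0.074     ] [ 0.56471179 -0.02523677  0.074     ]
0.1 [0.59705884 0.12854877 0.1       ] [288.01278816 237.64899066]
0.091 [0.59930134 0.12923123 0.091     ] [287.63949102 240.27862852]
```

The knob top is now at z≈0.092 (0.099 before), so it is caught. Next, the bottle.

>>> {"op": "jog_arm", "data": {
  "delta_pos": [
    [-4,1,0],
    [-8,2,0],
    [-12,2.5,0],
    [-14.5,3,0],
    [-14.5,3,-3],
    [-14.5,3,-6],
    [-14.5,3,-6],
    [-14.5,3,-6]
  ],
  "turn": [0,0,0,0,0,0,0,0],
  "grip": [0,0,0,0,0,0,0,0]
}}

```text
time_s: 18.45
position: [0.4112, 0.2936, 0.1512]
tcp_rot: [[0.973, -0.232, 0.001], [-0.232, -0.973, 0.0], [0.001, -0.0, -1.0]]
force: [0.1, 0.5, 0.5]
opening: 0.997
grasp_force: 0.0
```

```bash
python3 look.py w5.png
```

```text
18.45 [0.4112 0.2936 0.1512] [0.1 0.5 0.5] -13.436437173451035
[]
knob [0.40876698 0.2943698 ] 2.1364065632229394 0.3101760928180883
```

View pics/w5.png

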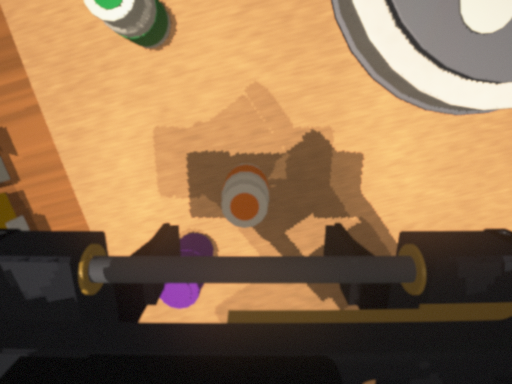

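Wrist view: orange-dotted cap at (245,205), about 3 mm left of the finger centre line, matching the earlier estimate; the purple bottle (185,270) lies between/behind the fingers.

```bash
python3 - <<'E'
from h import *
c=capture("wrist"); s=read_state(); print(s["position"],at(c,245,205,.084))
R=np.array(s["tcp_rot"]);p=np.array(s["position"])
# check that fingers (y=+-44 mm at tip) clear purple
for y in (-.058,.058): print((p+R@[0,y,0]))
print(proj(c,[.347,.3746,.084]))
E
```

```text
[0.41144567 0.29415716 0.15171123] [0.41487192 0.30001936 0.084     ]
[0.4248897  0.35057747 0.15179405]
[0.39800164 0.23773685 0.15162841]
[182.61460519 292.79969917]
```

>>> {"op": "jog_arm", "data": {
  "delta_pos": [
    [0.1,0.45,-2],
    [0.1,0.45,-4.5],
    [0.1,0.45,-7],
    [0.1,0.45,-9.5],
    [0.1,0.45,-11.5],
    [0.1,0.45,-12.2],
    [0.1,0.45,-12.2],
    [0.1,0.45,-12.2],
    [0.1,0.45,-12.2],
    [0.1,0.45,-12.2],
    [0.1,0.45,-12.2],
    [0.1,0.45,-12.2]
  ],
  "turn": [0,0,0,0,0,0,0,0,0,0,0,0],
  "grip": [0,0,0,0,0,0,0.3,0.4,0.5,0.6,0.7,0.7]
}}

```text
time_s: 20.05
position: [0.4114, 0.2987, 0.0287]
tcp_rot: [[0.973, -0.231, 0.0], [-0.231, -0.973, 0.0], [0.0, -0.0, -1.0]]
force: [-0.9, 0.2, 3.1]
opening: 0.499
grasp_force: 30.0
```

```bash
python3 look.py; python3 - <<'E'
from h import *
s=read_state(); print(s["opening"]*87,s["grasp_force"])
E
```

```text
20.05 [0.4114 0.2987 0.0287] [-0.9  0.2  3.1] -13.357515114074147
[([295, 136, 120, 97, 3292], [365.5, 179.9])]
knob [0.45332016 0.2894525 ] 2.013060861169331 0.2843071763923304
43.20194771978597 30.00044615888328
```

>>> {"op": "jog_arm", "data": {
  "delta_pos": [
    [0,0,1],
    [0,0,3],
    [0,0,7],
    [0,0,11],
    [2,-4,14],
    [4,-9,14],
    [6,-14,14],
    [8.5,-19,14],
    [11,-24,14],
    [13,-29,14],
    [14.5,-32,14],
    [14.9,-32.6,14]
  ],
  "turn": [0,0,0,0,0,0,0,0,0,0,0,0],
  "grip": [0.7,0.7,0.7,0.7,0.7,0.7,0.7,0.7,0.7,0.7,0.7,0.7]
}}

```text
time_s: 21.6
position: [0.5612, -0.0294, 0.1689]
tcp_rot: [[0.972, -0.234, 0.001], [-0.234, -0.972, -0.0], [0.001, 0.0, -1.0]]
force: [0.0, 0.2, -0.6]
opening: 0.492
grasp_force: 30.0
```

>>> {"op": "jog_arm", "data": {
  "delta_pos": [
    [0,0,-2],
    [0,0,-4],
    [0,0,-4],
    [0,0,-4]
  ],
  "turn": [0,0,0,0],
  "grip": [0.7,0.7,0.7,0.7]
}}

```text
time_s: 22.1
position: [0.5603, -0.0266, 0.1292]
tcp_rot: [[0.973, -0.23, 0.0], [-0.23, -0.973, 0.0], [0.0, -0.0, -1.0]]
force: [0.6, 0.6, -1.1]
opening: 0.494
grasp_force: 30.0
```

```bash
python3 - <<'E'
from h import *
s=read_state(); print(s["position"],s["opening"]*87,s["grasp_force"],s["force"])
w=capture("wrist")["color"];c=capture("scene")["color"][130:280,150:350];t=capture("top")["color"][110:260,180:380]
cv2.imwrite("pics/w6.png",np.hstack([cv2.resize(w,(400,300)),np.vstack([cv2.resize(c,(400,300),interpolation=cv2.INTER_CUBIC)])]))
E
```

```text
[ 0.56031437 -0.02655099  0.12917339] 42.994966514205544 29.999953295555315 [ 0.5993324   0.5522086  -1.06374607]
```

View pics/w6.png

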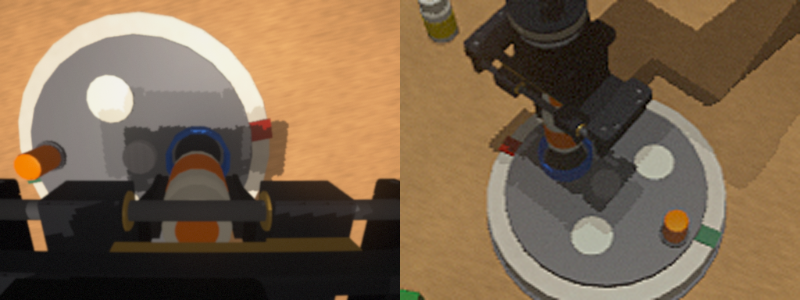

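Wrist half: bottle bottom's front edge at about (197,155), cup rim's far edge at (198,128), both on column 198; the scene half shows the bottle just above the cup, and the knob still at the green tab.

```bash
python3 - <<'E'
from h import *
s=read_state();c=capture("wrist");p=np.array(s["position"]);R=np.array(s["tcp_rot"])
print("bottle front pred",proj(c,p+R@[.022,0,.0287])/1.28,"obs 197,155")
cup=np.array([.561,-.0275,.074])
print("rim far pred",proj(c,cup+R@[.032,0,0])/1.28,"obs 198,128")
print("rim left/right pred",proj(c,cup+R@[0,.032,0])/1.28,proj(c,cup-R@[0,.032,0])/1.28, "obs 166/230")
I=c["color"]; cv2.imwrite("pics/w7.png",cv2.resize(I[140:300,170:340],None,fx=3.5,fy=3.5,interpolation=cv2.INTER_CUBIC))
E
```

```text
bottle front pred [197.93495858 151.85414215] obs 197,155
rim far pred [198.20891716 134.07457295] obs 198,128
rim left/right pred [230.06930295 165.48491099] [166.19138523 165.44322386] obs 166/230
```

View pics/w7.png

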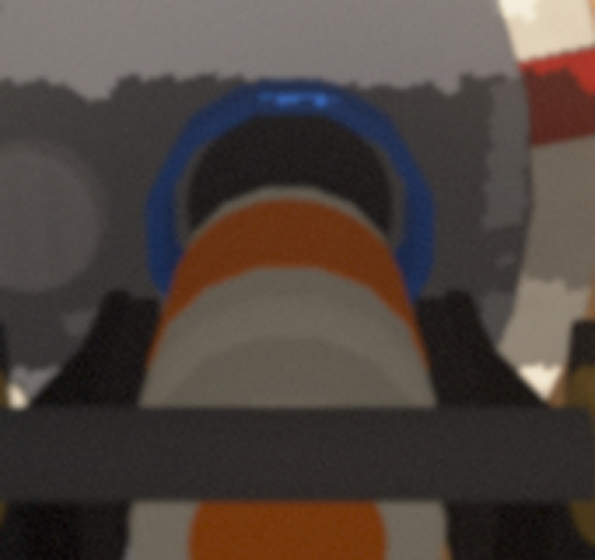

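```bash
python3 - <<'E'
from h import *
s=read_state();c=capture("wrist");R=np.array(s["tcp_rot"])
q=lambda p:((proj(c,p)-[170,140])*3.5).round(0)
cup=np.array([.561,-.0275,0])
for r,z in((.032,.052),(.032,.074),(.028,.074)): print(r,z,"far",q(cup+[0,0,z]+R@[r,0,0]),"sides",q(cup+[0,0,z]+R@[0,r,0]),q(cup+[0,0,z]-R@[0,r,0]))
p=np.array(s["position"]);print(q(p+R@[.022,0,.0287]))
E
```

```text
0.032 0.052 far [292.  92.] sides [423. 222.] [161. 221.]
0.032 0.074 far [292. 111.] sides [435. 251.] [149. 251.]
0.028 0.074 far [292. 129.] sides [417. 251.] [167. 251.]
[292. 190.]
```

>>> {"op": "jog_arm", "data": {
  "delta_pos": [
    [0.22,-0.05,0],
    [0.22,-0.05,-0.6],
    [0.22,-0.05,-1.2],
    [0.22,-0.05,-1.8],
    [0.22,-0.05,-2.4],
    [0.22,-0.05,-3],
    [0.22,-0.05,-3.5],
    [0.22,-0.05,-4],
    [0.22,-0.05,-4.3],
    [0.22,-0.05,-4.5],
    [0.22,-0.05,-4.6],
    [0.22,-0.05,-4.6]
  ],
  "turn": [0,0,0,0,0,0,0,0,0,0,0,0],
  "grip": [0.7,0.7,0.7,0.7,0.7,0.7,0.7,0.7,0.7,0.7,0.7,0.7]
}}

```text
time_s: 23.85
position: [0.5625, -0.0278, 0.0826]
tcp_rot: [[0.973, -0.231, 0.0], [-0.231, -0.973, -0.0], [0.0, -0.0, -1.0]]
force: [0.2, -0.2, -0.3]
opening: 0.492
grasp_force: 30.0
```

>>> {"op": "jog_arm", "data": {
  "delta_pos": [
    [0,0,-0.07],
    [0,0,-0.14],
    [0,0,-0.2],
    [0,0,-0.25],
    [0,0,-0.25],
    [0,0,-0.25]
  ],
  "turn": [0,0,0,0,0,0],
  "grip": [0.7,0.7,0.7,0.7,0.7,0.7]
}}

```text
time_s: 24.6
position: [0.5626, -0.0278, 0.0807]
tcp_rot: [[0.973, -0.231, 0.0], [-0.231, -0.973, -0.0], [0.0, 0.0, -1.0]]
force: [-1.8, 0.3, 6.0]
opening: 0.494
grasp_force: 30.0
```

>>> {"op": "jog_arm", "data": {
  "delta_pos": [
    [0,0,0],
    [0,0,0],
    [0,0,0],
    [0,0,0],
    [0,0,2],
    [0,0,5],
    [0,0,9],
    [0,0,13],
    [-3,-5,15],
    [-6,-10,15],
    [-6,-15,15],
    [-6,-15,15]
  ],
  "turn": [0,0,0,0,0,0,0,0,0,0,0,0],
  "grip": [0.4,0.3,0.2,0.1,0.1,0.1,0.1,0.1,0.1,0.1,0.1,0.1]
}}

```text
time_s: 26.1
position: [0.5028, -0.1814, 0.2304]
tcp_rot: [[0.972, -0.236, 0.002], [-0.236, -0.972, -0.002], [0.002, 0.001, -1.0]]
force: [-0.0, -1.2, -0.5]
opening: 0.901
grasp_force: 0.0
```

```bash
python3 - <<'E'
from h import *
c=capture("scene")["color"][130:290,160:360];t=capture("top")["color"][120:260,180:355]
cv2.imwrite("pics/f.png",np.hstack([cv2.resize(c,(400,320),interpolation=cv2.INTER_CUBIC),cv2.resize(t,(400,320),interpolation=cv2.INTER_CUBIC)]))
E
```

```text
(no output)
```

View pics/f.png

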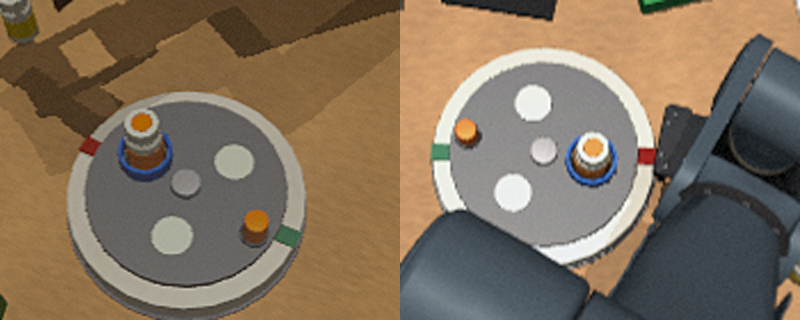

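The bottle stands upright in the cup (scene crop (145,145), top crop (593,155)), the knob is still down at the green tab (255,222), and the arm is clear.

```bash
python3 -c "
from rig import *
print(hand_in())"
```

```text
the job is handed in; nothing more can be done
None
```

The job is handed in: the plunger dropped into the catch at the green tab, and the orange-banded bottle stands upright and released in the blue cup; `hand_in()` gave no verdict, so I can't confirm the score.

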